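Clip the linkage pin

TASK

Secure the upright pin of the linkage bracket: pick up the larger of the two hairpin spring clips, bring it level with the bare pin shank between the washer and the button head, and push it sideways over the shank until it snaps home, the shank sitting in the round pocket between its legs. Let go of it there, lying around the pin on the washer; leave the smaller clip where it lies.

Things in the scene. Friction and masses are not known exactly. Their poses are not given: they have to be found in the camera images.
- big_clip: Larger clip, 8 mm steel wire, lying flat, 114 mm long. Origin: underside, centre of the pocket; x runs from bow to open mouth, z up. Dark steel grip sleeve on the stiff bow: 26 x 34 x 16 mm high, centre x = -44, grasp across its 34 mm; bow ends at -74. Sprung legs: mouth 28 mm clear, tips at x = +40; bulges 9.6 mm clear at +19, passed with 5-8 N; pocket 21 mm clear, 7 mm play each way fore/aft.
- pin_seat (a point): Point on the axis of the upright steel pin, on top of its washer (68 mm across), 46 mm above the table; z up. The bare shank, 18 mm thick, stands 22 mm tall from here to the button head (30 mm across, 9 mm thick). Only the pin stands above the washer, so the clip can go on from any side. The bracket below is bolted down and lies within 80 mm of the axis.
- small_clip: The smaller hairpin clip of like shape with a smaller sleeve (20 mm wide, 10 mm high), wire 5 mm thick, 68 mm long, lying flat; it does not fit this pin and is to stay where it is. Origin: on the underside, at the centre of its pocket; x points from its bow to its mouth.
There are look-alikes about, which are no part of the job. Leave any brown look-alike of the big_clip alone.

How it is judged:
By the outcome, as a careful person would: the job done as asked, in the order asked, and still so for the second after the job is handed in, with the robot touching nothing.
It also fails if it takes over 34 s, if anything falls off the work surface, if the arm or the gripper's body presses on something with over 40 N, if the wrist force passes 120 N, or if a joint passes its speed limit or range.

ROBOT

A 6-joint arm with a two-finger parallel gripper is mounted at the origin on a cart in front of the work surface, level with it; the furniture and walls round the work are solid. World frame = base frame: x ahead of the robot, y to its left, z up, the work surface at z = 0. Lengths are in m, angles in degrees, forces in N, time in s.
With the tool pointing down it reaches from about 0.3 to 0.75 m from the base axis. Payload 8.5 kg.
Tool frame: the origin (TCP) lies on the centre line of the jaws, within the pads' length; the fingertips stand 22 mm ahead of it and the grasp point (between the pads) lies 3 mm ahead of it (env.tip_reach is the distance from the TCP to the fingertips, in m); y points along the fingers, z is the direction in which the jaws open and shut, and the axes are right-handed (so a half turn about y gives the same grasp; the last joint's range is limited). The gripper opens to 85 mm and grips with 20 to 120 N. Pads are 22 mm wide; open, the fingers measure 114 mm over their backs; the gripper's body (76 mm by 85 mm) begins 54 mm behind the grasp point. The pads swing forward as they close: fully open they stand 13 mm farther back than shut.
Start: joints at [64.211, 21.807, 74.336, -0, 83.858, -12.336], TCP at [0.128, 0.535, 0.253] pointing down, gripper open.
Joint ranges: [-178.18, 178.18], [-50.72, 133.34], [12.68, 142.11], [-81.47, 261.47], [9.98, 163.14], [-165.26, 165.26]. Speed limits (degrees/s): [136.94, 136.94, 180, 180, 180, 180].

INTERFACE

Orientations are given as a 3x3 rotation matrix whose columns are the frame's x, y, z axes.
In Python, from rig import env, get_image gives the robot as it stands. The module is installed in compiled form; this text tells all that it offers.
- The arm moves only by the tool carry_out, never from a script. Its argument "targets" is a list that holds one entry, the list of rows, each a list of 7 numbers: the closure, from 0 (fully open) to 1 (shut), then the shift along the world's x, y, z in mm, then the turn, a rotation vector about the world's x, y, z in degrees. In form: [[[claw, dx, dy, dz, ax, ay, az], ...]]. A call has 1 to 20 rows; each row is the pose to reach, as a shift and turn from the pose commanded when the call began; what a row does not reach only later rows make up. A row lasts 1/12 s, in which the tool goes at most 41.7 mm and 7.16 degrees, less where a joint would pass 70% of its speed; a pose out of reach is approached as far as the arm can. A call with a gripper value outside its range is refused whole. The fingers move at their own pace and stop on an object; "squeeze" is the grip in N (left out, the last holds). Time passes only in rows, so rows that repeat a pose let the fingers close. It gives the time, the measured TCP pose, the force and the opening at its end, in the units of the state.
- env.observe(): the state, without advancing time (a new reading comes with each control period).
- get_image(name): name is "side" or "top" or "wrist"; returns a dict with "img" (480x640x3 uint8, red, green, blue), "fx", "fy", "cx", "cy" (pixels), "rvec" (rotation vector, rad) and "tvec" (3), from world to camera coordinates, as OpenCV has them. Camera axes: x right, y down, z forward; pixel columns grow to the right and rows downward; lengths in m; the calibration is good to about 2 mm. A picture is of the moment at which its call begins. There is no depth.
- env.close_job(): hands the job in, once; it reports no verdict.
The state is a dict: "time_s": time; "q": joint angles; "qvel": joint speeds; "joint_efforts": joint torques, N m; "position": TCP position; "tool_rot": TCP orientation; "ft_force": force on the tool from outside, world axes, zero at the start; "wrist_torque": the same for the moment, N m; "grip_width": finger opening in m.
Only numpy, scipy, OpenCV 4.12 (cv2) and the standard library are available. Lean on these libraries where they do the work, as an engineer would, in place of code of your own. Each camera call takes 0.05 s, during which the arm holds its last target.

## Working session

There is one attempt and no reset: what is moved stays moved. The work goes in short steps, Python scripts to look and compute and a tool call to move; the robot and the scene stay as the last step left them, time stands still between calls to the robot, and variables do not carry over. Pictures are saved under pics/ and viewed, and the job is handed in when it is done.

Besides the shell and the picture viewer there is one more tool, called after "Request:" by a JSON object that holds its "method" and its "body", one argument or row to a line. carry_out: Moves the arm, as the interface text tells. Its arguments: {"type":"object","properties":{"targets":{"type":"array"},"squeeze":{"type":"number"}},"required":["targets"]}

```bash
mkdir -p pics
python3 - <<'E'
from rig import env,get_image
import cv2,numpy as np,pickle
s=env.observe()
for k,v in s.items(): print(k,np.round(v,4).tolist())
d={}
for n in("top","side","wrist"):
    c=get_image(n); d[n]=c
    cv2.imwrite(f"pics/{n}0.png",c["img"][:,:,::-1]); print(n,c["fx"],c["cx"],c["cy"],c["rvec"],c["tvec"])
pickle.dump(d,open("v0.pkl","wb"))
E
```

```text
time_s 0.0
q [64.2096, 21.8408, 74.3833, -0.0005, 83.8577, -12.3373]
qvel [-0.0044, -0.056, -0.0738, -0.0238, 0.0022, 0.0073]
joint_efforts [0.0004, -44.847, -23.1278, -0.0002, 0.0049, 0.0]
position [0.1279, 0.5347, 0.2527]
tool_rot [[0.9726, -0.0006, 0.2326], [-0.2326, -0.0013, 0.9726], [-0.0003, -1.0, -0.0014]]
ft_force [0.3785, -1.3744, -0.2932]
wrist_torque [-0.0118, -0.0122, 0.0094]
grip_width 0.0854
top 434.53033070017636 313.94418578983425 239.66155946698973 [ 2.17633508 -2.16687286  0.08753079] [0.20034247 0.53737244 0.85808434]
side 495.38110393807125 320.78356364052576 242.80746362883627 [ 2.24464811 -0.02517574 -0.00927528] [-0.56054515  0.1790304   0.75075131]
wrist 363.1443905715448 318.9168738216386 241.27485744348593 [-2.27540451 -1.79600465 -0.26320769] [-0.54840103 -0.03675938  0.38024909]
```

View pics/top0.png

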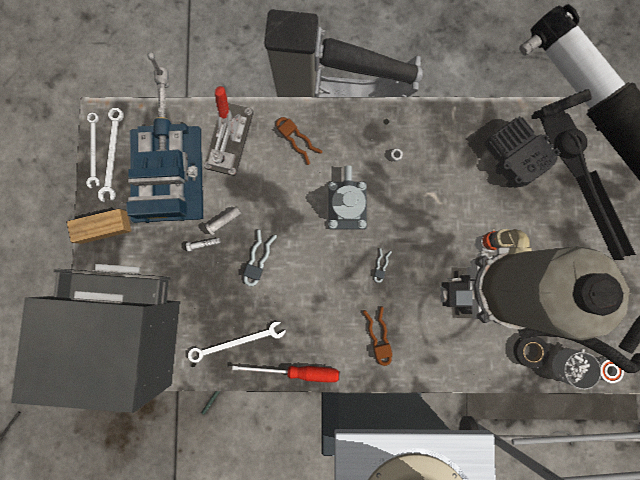

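View pics/side0.png

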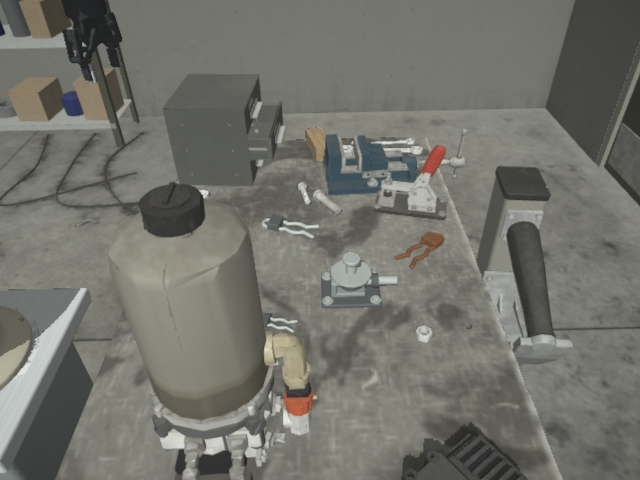

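View pics/wrist0.png

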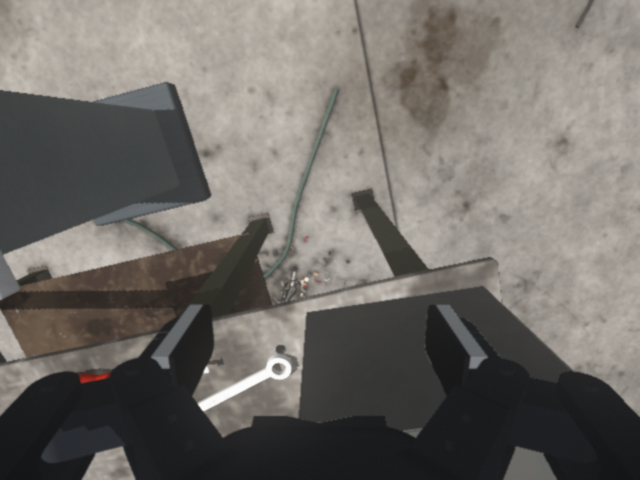

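Top view: the grey large clip is at about (258,258) and the grey small clip at (382,265). The brown look-alikes are at (297,140) and (378,335), and the pin/bracket is at (349,203). I choose the grey large one, and will check it in a crop while measuring.

```bash
cat > h.py <<'E'
import cv2,numpy as np,pickle
def RT(c): return cv2.Rodrigues(np.array(c["rvec"],float))[0],np.array(c["tvec"],float).ravel()
def ray(c,u,v):
    R,t=RT(c); d=R.T@np.array([(u-c["cx"])/c["fx"],(v-c["cy"])/c["fy"],1]); return -R.T@t,d/np.linalg.norm(d)
def plane(c,u,v,z):
    o,d=ray(c,u,v); return o+d*(z-o[2])/d[2]
def proj(c,P):
    R,t=RT(c); p=R@np.array(P,float)+t; return np.array([c["fx"]*p[0]/p[2]+c["cx"],c["fy"]*p[1]/p[2]+c["cy"]])
def tri(rs):
    A=np.zeros((3,3));b=np.zeros(3)
    for o,d in rs:
        M=np.eye(3)-np.outer(d,d);A+=M;b+=M@o
    return np.linalg.solve(A,b)
E
python3 - <<'E'
from h import *
d=pickle.load(open("v0.pkl","rb"))
T=d["top"];S=d["side"]
print("cams",-RT(T)[0].T@RT(T)[1],-RT(S)[0].T@RT(S)[1])
print("tcp px",proj(T,[.128,.535,.253]),proj(S,[.128,.535,.253]), "base",proj(T,[0,0,0]))
for n,u,v in [("sleeve",253,270),("t1",258,232),("t2",274,234),("brown1",297,140),("brown2",378,335),("small",381,265)]: print(n,plane(T,u,v,.008).round(4))
print("pin top",tri([ray(T,350,200),ray(S,351,258)]),plane(T,350,200,.077))
def crop(c,x,y,w,h,k,f): cv2.imwrite(f,cv2.resize(c["img"][y:y+h,x:x+w,::-1],None,fx=k,fy=k,interpolation=cv2.INTER_CUBIC))
crop(T,225,215,80,80,7,"pics/c1.png");crop(T,310,155,80,80,7,"pics/c2.png");crop(S,300,230,110,90,6,"pics/c3.png");crop(S,250,200,90,50,8,"pics/c4.png")
E
```

```text
cams [0.45782653 0.19485945 0.90423429] [ 0.56271298 -0.48329344  0.59972646]
tcp px [ 79.18808154 508.66541327] [103.00856738  68.80855066] base [415.39677782 511.7847235 ]
sleeve [0.4747 0.3281 0.008 ]
t1 [0.5535 0.3191 0.008 ]
t2 [0.5495 0.2858 0.008 ]
brown1 [0.7495 0.2397 0.008 ]
brown2 [0.3444 0.072  0.008 ]
small [0.4862 0.0646 0.008 ]
pin top [0.61132126 0.13301663 0.07387622] [0.60878956 0.13314326 0.077     ]
```

View pics/c1.png

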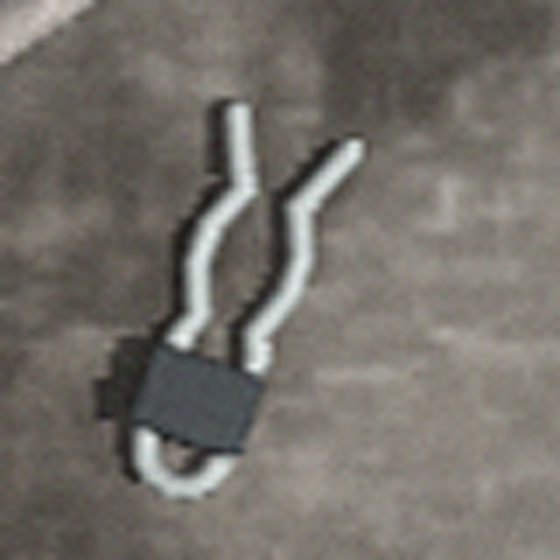

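View pics/c2.png

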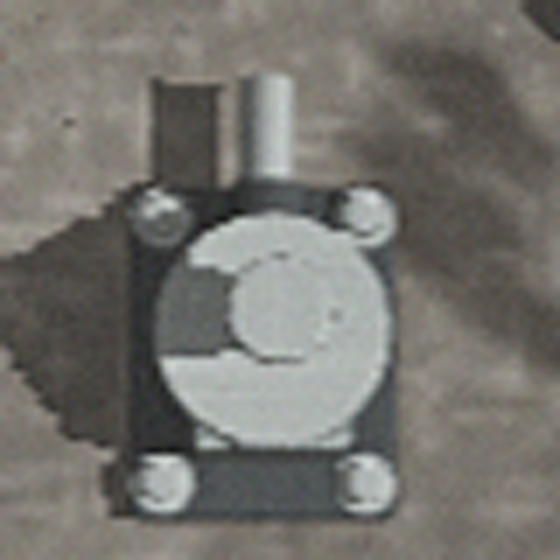

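View pics/c3.png

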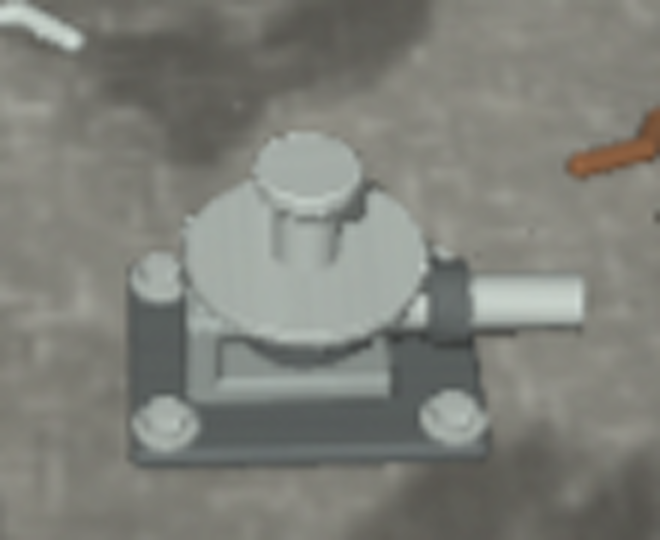

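View pics/c4.png

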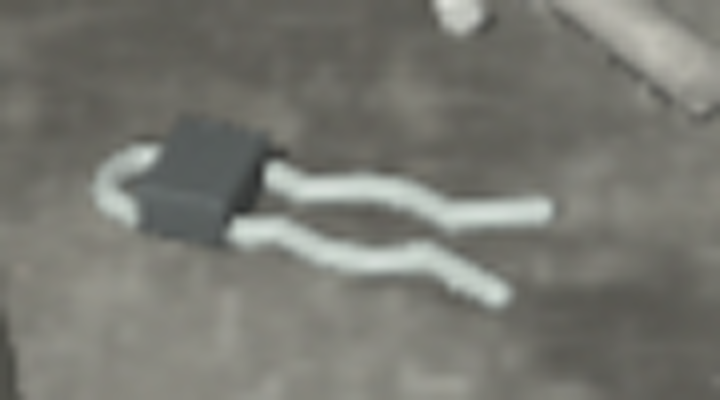

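Run:
```python
from h import *
d=pickle.load(open("v0.pkl","rb"))
T=d["top"];S=d["side"]
for a,b in [((135,410),(167,107)),((167,303),(252,112)),((165,278),(283,103))]: print("cab",tri([ray(T,*a),ray(S,*b)]).round(3))
f=lambda x,y:((x+.5)/7-.5+225,(y+.5)/7-.5+215)
g=lambda x,y:((x+.5)/8-.5+250,(y+.5)/8-.5+200)
for z in(.004,.008):
    t1=plane(T,*f(238,102),z);t2=plane(T,*f(360,145),z);b=plane(T,*f(182,497),z)
    m=(t1+t2)/2;v=m-b;print(z,"top t1,t2,bow",t1,t2,b,"len",np.linalg.norm(v),"az",np.degrees(np.arctan2(v[1],v[0])),"org",b+v*74/114)
    t1=plane(S,*g(551,209),z);t2=plane(S,*g(508,298),z);b=plane(S,*g(94,190),z)
    m=(t1+t2)/2;v=m-b;print(z,"side",t1,t2,b,"len",np.linalg.norm(v),"az",np.degrees(np.arctan2(v[1],v[0])),"org",b+v*74/114)
# sleeve by mask, top
img=T["img"][215:295,225:305].astype(int)
cs=[(165,345),(268,375),(240,452),(133,425)]
p=[plane(T,*f(*c),.016) for c in cs];print("sleeve top corners",np.round(p,4),np.mean(p,0))
# pin: shank base side (305,262)/6 ; head ellipse center top (283,307)/7, washer center (273,328)
f2=lambda x,y:((x+.5)/7-.5+310,(y+.5)/7-.5+155)
g2=lambda x,y:((x+.5)/6-.5+300,(y+.5)/6-.5+230)
print("head top@.077",plane(T,*f2(283,306),.077),plane(S,*g2(308,173),.077),"tri",tri([ray(T,*f2(283,306)),ray(S,*g2(308,173))]))
print("washer@.046 top",plane(T,*f2(272,330),.046),"side",plane(S,*g2(306,260),.046))
for a,b in [((156,330),(390,330))]: print(np.linalg.norm(plane(T,*f2(*a),.046)-plane(T,*f2(*b),.046)))
from rig import env
print(env.tip_reach)
```

```text
cab [0.251 0.487 0.189]
cab [0.426 0.44  0.194]
cab [0.477 0.44  0.211]
0.004 top t1,t2,bow [0.55993855 0.31853135 0.004     ] [0.54719848 0.28197057 0.004     ] [0.44274308 0.33316814 0.004     ] len 0.11561063343771016 az -16.54238290486757 org [0.5146824  0.31180085 0.004     ]
0.004 side [0.56077584 0.31793339 0.004     ] [0.54984577 0.28184606 0.004     ] [0.44474857 0.33017653 0.004     ] len 0.11463550384078745 az -15.319476850695754 org [0.51651704 0.31051667 0.004     ]
0.008 top t1,t2,bow [0.55948483 0.31798184 0.008     ] [0.54680138 0.28158351 0.008     ] [0.4428101 0.3325536 0.008    ] len 0.1150969421234198 az -16.54238290486756 org [0.51442977 0.31128124 0.008     ]
0.008 side [0.56078885 0.31255356 0.008     ] [0.54993217 0.27670854 0.008     ] [0.44554064 0.32471449 0.008     ] len 0.11386578477376384 az -15.319476850695798 org [0.51682722 0.30518664 0.008     ]
sleeve top corners [[0.4871 0.3371 0.016 ]
 [0.4785 0.3068 0.016 ]
 [0.4561 0.3146 0.016 ]
 [0.4637 0.346  0.016 ]] [0.47133667 0.32613807 0.016     ]
head top@.077 [0.61213265 0.13313438 0.077     ] [0.6127531  0.12884121 0.077     ] tri [0.61293628 0.13288296 0.07351255]
washer@.046 top [0.61097078 0.1339762  0.046     ] side [0.61284856 0.12807773 0.046     ]
0.06672399422150635
0.022
```

Request:
{"method": "carry_out", "body": {
  "targets": [
    [[0,10,-10,30,0,0,0],[0,30,-30,50,0,0,0],[0,60,-50,50,0,0,0],[0,95,-70,50,0,0,0],[0,130,-90,50,0,0,0],[0,165,-110,50,0,0,-1],[0,200,-130,50,0,0,-2],[0,235,-150,50,0,0,-2.5],[0,270,-170,50,0,0,-2.5],[0,300,-190,50,0,0,-2.5],[0,330,-205,40,0,0,-2.5],[0,344,-210,15,0,0,-2.5],[0,344,-210,-15,0,0,-2.5],[0,344,-210,-45,0,0,-2.5],[0,344,-210,-75,0,0,-2.5],[0,344,-210,-90,0,0,-2.5],[0,344,-210,-90,0,0,-2.5],[0,344,-210,-90,0,0,-2.5]]
  ]
}}

```text
time_s: 1.65
position: [0.4719, 0.3249, 0.1632]
tool_rot: [[0.961, -0.001, 0.275], [-0.275, -0.0, 0.961], [-0.001, -1.0, -0.001]]
ft_force: [-0.0, 0.2, 1.3]
grip_width: 0.0853
```

Run:
```python
from rig import env,get_image
import cv2,numpy as np,pickle
from h import *
s=env.observe()
for k in("position","tool_rot","q","ft_force","grip_width","time_s"): print(k,np.round(s[k],4).tolist())
d={n:get_image(n) for n in("wrist","side")}
pickle.dump(d,open("v1.pkl","wb"))
for n in d: cv2.imwrite(f"pics/{n}1.png",d[n]["img"][:,:,::-1])
W=d["wrist"];print(proj(W,[.472,.325,.016]),proj(W,[.515,.311,.004]), proj(W,[.612,.132,.077]))
```

```text
position [0.4719, 0.3249, 0.1632]
tool_rot [[0.9615, -0.001, 0.2749], [-0.2749, -0.0004, 0.9615], [-0.0009, -1.0, -0.0007]]
q [22.7103, 28.5853, 78.7818, 0.0012, 72.6966, -51.3369]
ft_force [-0.0379, 0.2126, 1.2823]
grip_width 0.0853
time_s 1.65
[320.59310946 233.57951214] [318.49908572 281.93734723] [125.69693943 494.62866429]
```

View pics/wrist1.png

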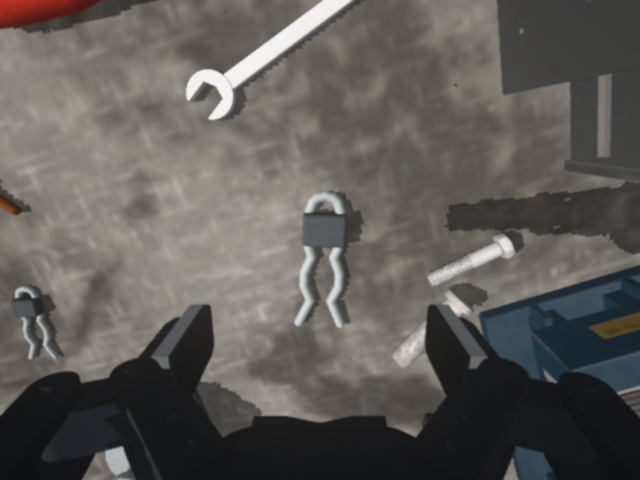

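The wrist view shows the grey clip sleeve centred at about (325,230), tips at (298,324) and (340,325), and bow top at (326,193). I'll refine from this.

Run:
```python
from h import *
d=pickle.load(open("v1.pkl","rb"));W=d["wrist"];im=W["img"]
g=cv2.cvtColor(im,cv2.COLOR_RGB2HSV)
c=im[180:340,280:370,::-1];cv2.imwrite("pics/w1c.png",cv2.resize(c,None,fx=3.5,fy=3.5,interpolation=cv2.INTER_CUBIC))
m=((im[...,2].astype(int)-im[...,0]>5)&(im.max(2)<105)).astype(np.uint8);m[:205]=0;m[255:]=0;m[:,:290]=0;m[:,355:]=0
m=cv2.morphologyEx(m,cv2.MORPH_OPEN,np.ones((3,3),np.uint8))
n,l,st,ce=cv2.connectedComponentsWithStats(m);print(st,ce)
for (u,v) in [(324.5,230)]: print("sleeve top",plane(W,u,v,.016))
for z in(.004,.008):
    t=(plane(W,298,324,z)+plane(W,341,325,z))/2;b=plane(W,326,192,z);v=t-b
    print(z,t,b,np.linalg.norm(v),np.degrees(np.arctan2(v[1],v[0])),"org",b+v*74/114,"slv",b+v*30/114)
```

```text
[[     0      0    640    480 306235]
 [   303    217     41     29    965]] [[319.49111957 239.52480285]
 [322.31813472 231.62901554]]
sleeve top [0.47008879 0.32864719 0.016     ]
0.004 [0.55352419 0.30088693 0.004     ] [0.44423823 0.3372842  0.004     ] 0.11518760203008979 -18.420139393050384 org [0.51517824 0.3136579  0.004     ] slv [0.47299769 0.32770597 0.004     ]
0.008 [0.55133235 0.30151065 0.008     ] [0.44360647 0.33738834 0.008     ] 0.1135432730968882 -18.420139393050363 org [0.5135338  0.31409931 0.008     ] slv [0.47195538 0.32794684 0.008     ]
```

View pics/w1c.png

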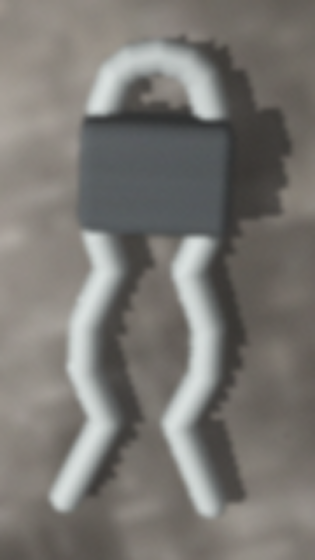

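Run:
```python
from h import *
d=pickle.load(open("v1.pkl","rb"));S=d["side"]
for z in(.163,.154,.141,.128):
  for s in (-.0425,.0425): print(z,proj(S,np.array([.4719+s*.275,.3249+s*.961,z])).round(1))
u,v=proj(S,[.472,.325,.15]).astype(int)
x,y=u-70,v-60
cv2.imwrite("pics/s1c.png",cv2.resize(S["img"][y:y+110,x:x+130,::-1],None,fx=5,fy=5,interpolation=cv2.INTER_CUBIC));print(x,y)
```

```text
0.163 [259.9 165.9]
0.163 [275.7 143.9]
0.154 [260.3 170.3]
0.154 [276.1 148.2]
0.141 [261.  176.7]
0.141 [276.6 154.3]
0.128 [261.7 182.9]
0.128 [277.1 160.3]
198 100
```

View pics/s1c.png

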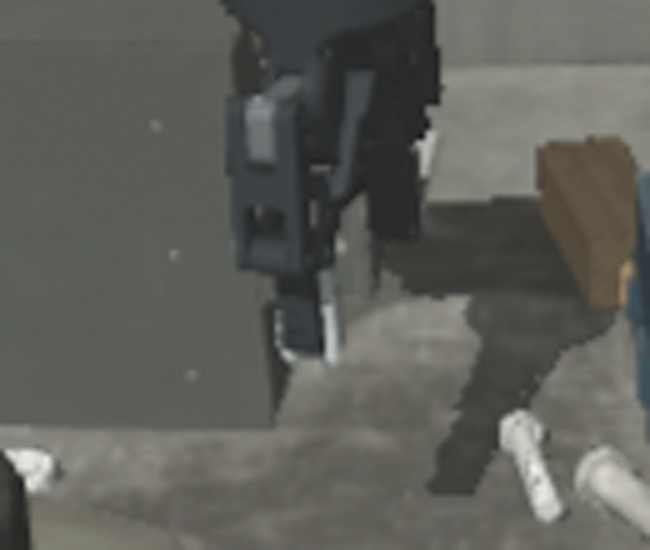

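Request:
{"method": "carry_out", "body": {
  "targets": [
    [[0,0,1.5,-30,0,0,-1.5],[0,0,1.5,-60,0,0,-1.5],[0,0,1.5,-85,0,0,-1.5],[0,0,1.5,-105,0,0,-1.5],[0,0,1.5,-120,0,0,-1.5],[0,0,1.5,-132,0,0,-1.5],[0,0,1.5,-139,0,0,-1.5],[0,0,1.5,-139,0,0,-1.5],[0.9,0,1.5,-139,0,0,-1.5],[0.9,0,1.5,-139,0,0,-1.5],[0.9,0,1.5,-139,0,0,-1.5],[0.9,0,1.5,-139,0,0,-1.5],[0.9,0,1.5,-139,0,0,-1.5],[0.9,0,1.5,-139,0,0,-1.5],[0.9,0,1.5,-139,0,0,-1.5],[0.9,0,1.5,-139,0,0,-1.5]]
  ],
  "squeeze": 60
}}

```text
time_s: 3.08
position: [0.4724, 0.3266, 0.0253]
tool_rot: [[0.954, 0.002, 0.3], [-0.3, 0.001, 0.954], [0.001, -1.0, 0.001]]
ft_force: [-0.3, -0.5, 6.3]
grip_width: 0.0324
```

Run:
```python
from rig import env,get_image
import cv2,numpy as np,pickle
from h import *
d={n:get_image(n) for n in("wrist","side","top")}
pickle.dump(d,open("v2.pkl","wb"))
W=d["wrist"];S=d["side"]
cv2.imwrite("pics/w2.png",W["img"][:,:,::-1])
cv2.imwrite("pics/s2.png",cv2.resize(S["img"][150:260,210:340,::-1],None,fx=5,fy=5,interpolation=cv2.INTER_CUBIC))
```

```text
(no output)
```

View pics/w2.png

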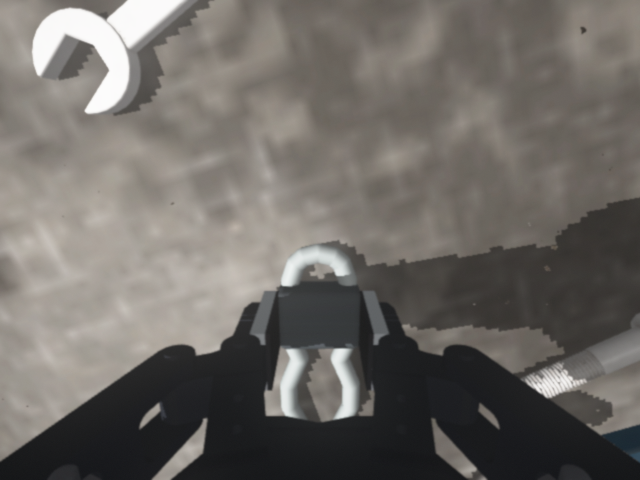

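View pics/s2.png

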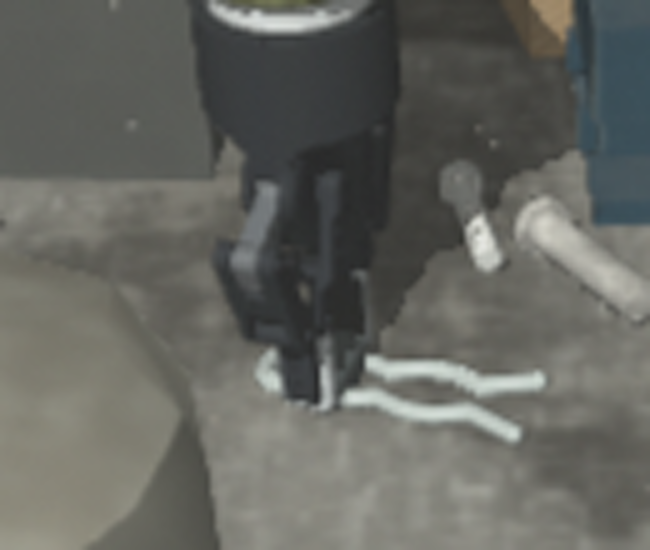

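Run:
```python
from h import *
d=pickle.load(open("v2.pkl","rb"));S=d["side"];T=d["top"]
g=lambda x,y:((x+.5)/5-.5+210,(y+.5)/5-.5+150)
t=(plane(S,*g(546,379),.004)+plane(S,*g(520,437),.004))/2
D=np.array([.954,-.3]);N=np.array([.3,.954]);tcp=np.array([.4724,.3266])
print("tips mid side",t,"fwd",(t[:2]-tcp)@D,"lat",(t[:2]-tcp)@N)
cv2.imwrite("pics/t2.png",cv2.resize(T["img"][200:300,200:420,::-1],None,fx=3.6,fy=3.6,interpolation=cv2.INTER_CUBIC))
```

```text
tips mid side [0.55620654 0.30004511 0.004     ] fwd 0.08791790604891137 lat -0.00019140342494981864
```

View pics/t2.png

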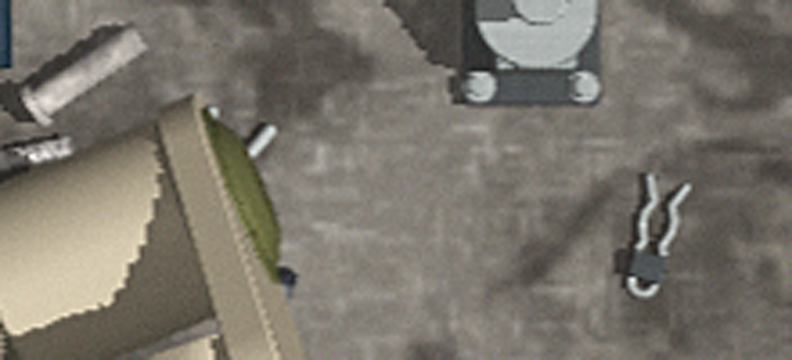

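Request:
{"method": "carry_out", "body": {
  "targets": [
    [[0.9,0,0,15,0,0,0],[0.9,0,0,35,0,0,0],[0.9,0,0,60,0,0,0],[0.9,0,-15,80,0,0,0],[0.9,5,-35,90,0,0,0],[0.9,10,-60,90,0,0,0],[0.9,15,-85,90,0,0,0],[0.9,20,-110,90,0,0,0],[0.9,25,-135,85,0,0,0],[0.9,30,-152,75,0,0,0],[0.9,30,-160,65,0,0,0],[0.9,30,-160,58,0,0,0],[0.9,30,-160,56,0,0,0],[0.9,30,-160,56,0,0,0],[0.9,30,-160,56,0,0,0]]
  ]
}}

```text
time_s: 4.48
position: [0.5019, 0.1672, 0.0806]
tool_rot: [[0.954, 0.0, 0.299], [-0.299, 0.0, 0.954], [0.0, -1.0, 0.0]]
ft_force: [0.5, 0.3, -1.2]
grip_width: 0.0322
```

Run:
```python
from rig import env,get_image
import cv2,numpy as np,pickle
from h import *
s=env.observe();print(np.round(s["position"],4),np.round(s["tool_rot"],4).tolist())
d={n:get_image(n) for n in("wrist","side","top")}
d["s"]=s
pickle.dump(d,open("v3.pkl","wb"))
for n,(x,y,w,h,k) in dict(side=(250,180,150,130,5),top=(260,150,130,110,6)).items():
    cv2.imwrite(f"pics/{n}3.png",cv2.resize(d[n]["img"][y:y+h,x:x+w,::-1],None,fx=k,fy=k,interpolation=cv2.INTER_CUBIC)[:600])
cv2.imwrite("pics/wrist3.png",d["wrist"]["img"][:,:,::-1])
```

```text
[0.5019 0.1672 0.0806] [[0.9543, 0.0003, 0.299], [-0.299, 0.0001, 0.9543], [0.0003, -1.0, 0.0002]]
```

View pics/side3.png

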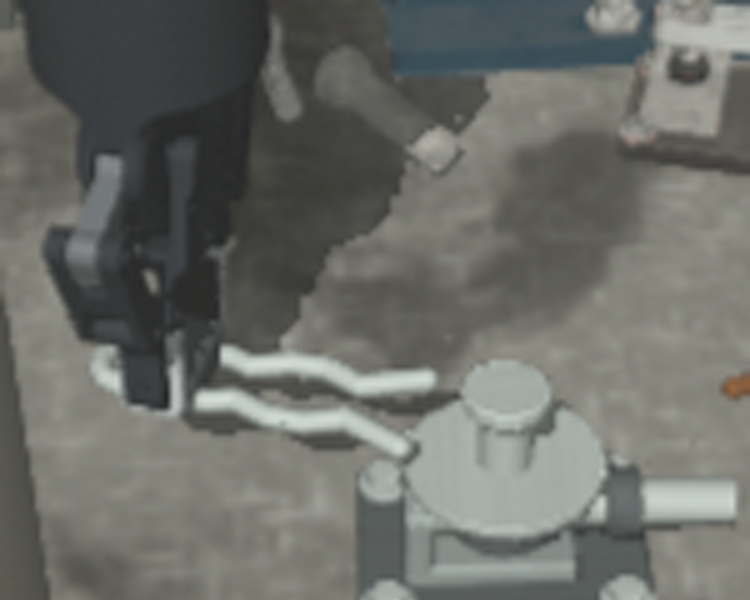

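View pics/top3.png

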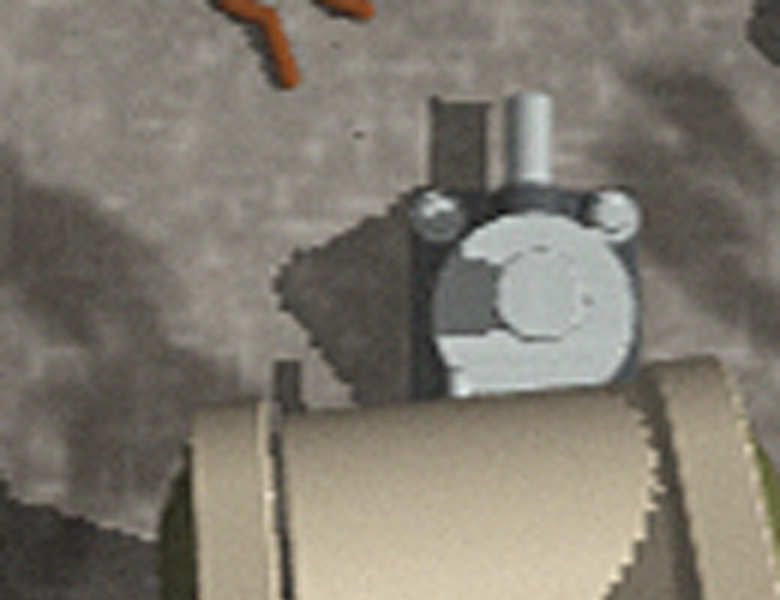

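View pics/wrist3.png

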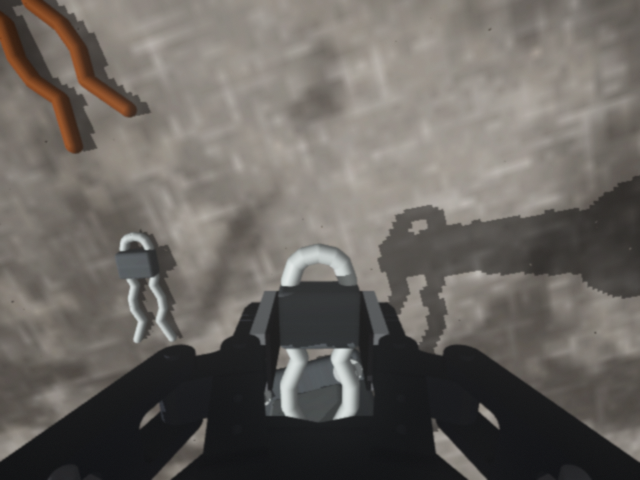

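Run:
```python
from h import *
d=pickle.load(open("v3.pkl","rb"));S=d["side"];s=d["s"]
g=lambda x,y:((x+.5)/5-.5+250,(y+.5)/5-.5+180)
R=np.array(s["tool_rot"]);tcp=np.array(s["position"])[:2];D=R[:2,0];N=np.array([-D[1],D[0]])
f=lambda p:((p[:2]-tcp)@D*1e3,(p[:2]-tcp)@N*1e3)
for z in(.056,.059,.062,.065):
    a,b=plane(S,*g(436,380),z),plane(S,*g(412,448),z);t=(a+b)/2
    print(z,t.round(4),"tips fwd,lat",np.round(f(t),1),"span",np.linalg.norm(a-b))
for n,p,z in [("shank base",(503,470),.046),("head ctr",(507,391),.077),("washer",(504,464),.046)]:
    P=plane(S,*g(*p),z);print(n,P.round(4),np.round(f(P),1))
print(np.round(f(np.array([.612,.132])),1))
# height test: pin at z, tip expected line at fwd 86.5
for z in (.055,.059,.063):
  for sd in (-.018,.018): print(z,sd,proj(S,[*(tcp+D*.086+N*sd),z]), [(a-o)*5 for a,o in zip(proj(S,[*(tcp+D*.086+N*sd),z]),(250,180))])
```

```text
0.056 [0.5866 0.1444 0.056 ] tips fwd,lat [87.6  3.5] span 0.03571615121511616
0.059 [0.5865 0.1409 0.059 ] tips fwd,lat [88.5  0.2] span 0.03551908805664775
0.062 [0.5863 0.1374 0.062 ] tips fwd,lat [89.4 -3.1] span 0.03532202489817941
0.065 [0.5862 0.134  0.065 ] tips fwd,lat [90.3 -6.5] span 0.03512496173971089
shank base [0.6121 0.1264 0.046 ] [117.3  -6. ]
head ctr [0.613  0.1304 0.077 ] [117.   -1.9]
washer [0.6126 0.1294 0.046 ] [116.9  -3. ]
[115.5  -0.7]
0.055 -0.018 [330.04590189 270.84806388] [np.float64(400.22950947215605), np.float64(454.2403194059085)]
0.055 0.018 [335.78134258 257.20058068] [np.float64(428.90671291794433), np.float64(386.002903395856)]
0.059 -0.018 [330.03662196 269.02842575] [np.float64(400.183109795106), np.float64(445.14212876479206)]
0.059 0.018 [335.78942343 255.39859626] [np.float64(428.94711713191754), np.float64(376.99298129356964)]
0.063 -0.018 [330.0272848  267.19756772] [np.float64(400.1364240171395), np.float64(435.98783858055157)]
0.063 0.018 [335.7975525  253.58585757] [np.float64(428.9877624787897), np.float64(367.9292878536475)]
```

Request:
{"method": "carry_out", "body": {
  "targets": [
    [[0.9,0,-0.5,-3,0,0,0],[0.9,0,-0.8,-6,0,0,0],[0.9,0,-0.8,-6,0,0,0],[0.9,5,-2.4,-6,0,0,0],[0.9,10,-3.9,-6,0,0,0],[0.9,15,-5.5,-6,0,0,0],[0.9,20,-7.1,-6,0,0,0],[0.9,25,-8.6,-6,0,0,0],[0.9,30,-10.2,-6,0,0,0],[0.9,30,-10.2,-6,0,0,0],[0.9,30,-10.2,-6,0,0,0]]
  ]
}}

```text
time_s: 5.55
position: [0.5321, 0.1561, 0.0742]
tool_rot: [[0.954, -0.0, 0.3], [-0.3, -0.0, 0.954], [-0.0, -1.0, -0.0]]
ft_force: [0.0, -0.1, -1.6]
grip_width: 0.032
```

```bash
cat > look.py <<'E'
import sys
from rig import env,get_image
from h import *
k=sys.argv[1]
s=env.observe();print(np.round(s["position"],4),np.round(s["ft_force"],1),s["grip_width"],s["time_s"])
d={n:get_image(n) for n in("side",)};d["s"]=s
pickle.dump(d,open(f"v{k}.pkl","wb"))
cv2.imwrite(f"pics/side{k}.png",cv2.resize(d["side"]["img"][215:305,280:390,::-1],None,fx=6.5,fy=6.5,interpolation=cv2.INTER_CUBIC))
E
python3 look.py 4
```

```text
[0.5321 0.1561 0.0742] [ 0.  -0.1 -1.6] 0.032013897128206036 5.55
```

View pics/side4.png

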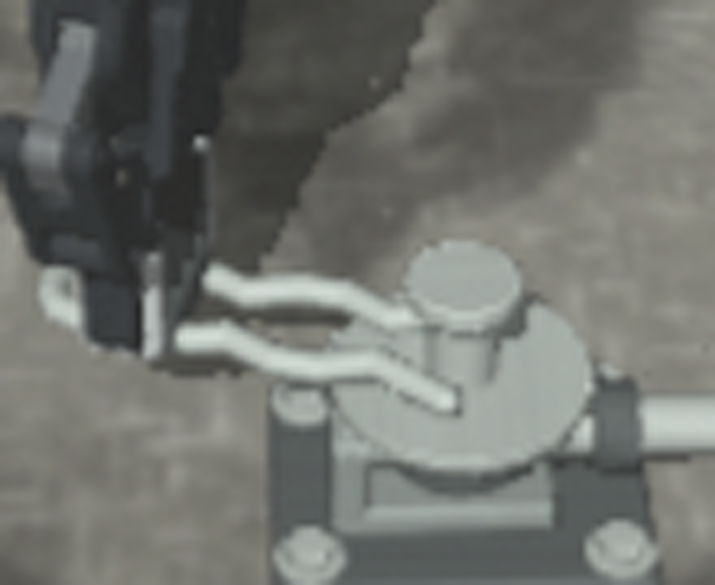

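The near leg tip (450,400) is in front of the shank and the far leg passes behind it under the head. The force is near zero, so I'll push on.

Request:
{"method": "carry_out", "body": {
  "targets": [
    [[0.9,5,-1.6,0,0,0,0],[0.9,10,-3.1,0,0,0,0],[0.9,15,-4.7,0,0,0,0],[0.9,20,-6.3,0,0,0,0],[0.9,25,-7.9,0,0,0,0],[0.9,30,-9.4,0,0,0,0],[0.9,34,-10.7,0,0,0,0],[0.9,36.5,-11.5,0,0,0,0],[0.9,36.5,-11.5,0,0,0,0],[0.9,36.5,-11.5,0,0,0,0]]
  ]
}}

```text
time_s: 6.43
position: [0.5686, 0.1447, 0.0743]
tool_rot: [[0.954, 0.0, 0.3], [-0.3, 0.0, 0.954], [0.0, -1.0, 0.0]]
ft_force: [1.3, 2.5, -0.7]
grip_width: 0.0325
```

```bash
python3 look.py 5
```

```text
[0.5686 0.1447 0.0743] [ 1.3  2.5 -0.7] 0.032466176010251396 6.4333
```

View pics/side5.png

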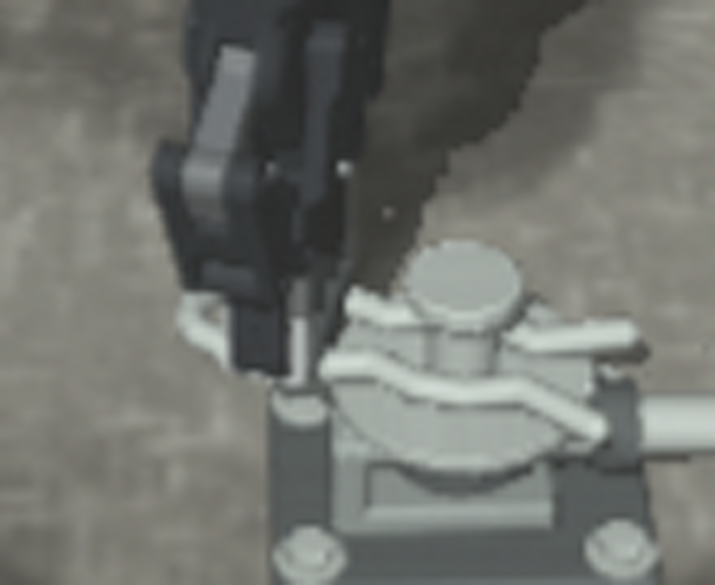

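Run:
```python
from h import *
d=pickle.load(open("v5.pkl","rb"));S=d["side"];s=d["s"]
g=lambda x,y:((x+.5)/6.5-.5+280,(y+.5)/6.5-.5+215)
D=np.array([.954,-.3]);N=np.array([.3,.954])
pins=[plane(S,*g(464,282),.077)[:2],plane(S,*g(461,373),.046)[:2],np.array([.612,.132])]
for z in(.050,.053):
    a,b=plane(S,*g(637,332),z),plane(S,*g(604,433),z);t=((a+b)/2)[:2]
    print(z,t,[(((t-p)@D*1e3).round(1),((t-p)@N*1e3).round(1)) for p in pins])
```

```text
0.05 [0.65271328 0.12147119] [(np.float64(40.5), np.float64(3.8)), (np.float64(40.7), np.float64(3.4)), (np.float64(42.0), np.float64(2.2))]
0.053 [0.65222212 0.11817084] [(np.float64(41.1), np.float64(0.5)), (np.float64(41.2), np.float64(0.1)), (np.float64(42.5), np.float64(-1.1))]
```

Request:
{"method": "carry_out", "body": {
  "targets": [
    [[0.9,0.2,0.7,-0.5,0,0,0],[0.9,0.2,0.7,-1,0,0,0],[0.9,0.2,0.7,-1.5,0,0,0],[0.9,0.2,0.7,-2,0,0,0],[0.9,0.2,0.7,-2,0,0,0]]
  ]
}}

```text
time_s: 6.9
position: [0.5685, 0.1453, 0.0722]
tool_rot: [[0.954, -0.0, 0.3], [-0.3, -0.0, 0.954], [-0.0, -1.0, -0.0]]
ft_force: [0.6, 1.4, -1.2]
grip_width: 0.0326
```

Request:
{"method": "carry_out", "body": {
  "targets": [
    [[0.9,0,0.5,-0.5,0,0,0],[0.9,0,0.5,-1,0,0,0],[0.9,0,0.5,-1,0,0,0]]
  ]
}}

```text
time_s: 7.15
position: [0.5686, 0.1459, 0.0713]
tool_rot: [[0.954, -0.0, 0.3], [-0.3, -0.0, 0.954], [-0.0, -1.0, -0.0]]
ft_force: [-0.0, -1.0, 0.2]
grip_width: 0.0325
```

Request:
{"method": "carry_out", "body": {
  "targets": [
    [[0.6,0,0,0,0,0,0],[0.4,0,0,0,0,0,0],[0.2,0,0,0,0,0,0],[0,0,0,0,0,0,0],[0,0,0,0,0,0,0],[0,0,0,0,0,0,0],[0,0,0,0,0,0,0],[0,0,0,5,0,0,0],[0,0,0,15,0,0,0],[0,0,0,35,0,0,0],[0,0,0,60,0,0,0],[0,0,0,85,0,0,0],[0,0,0,105,0,0,0],[0,-10,0,120,0,0,0],[0,-30,0,125,0,0,0],[0,-55,0,125,0,0,0],[0,-80,0,125,0,0,0],[0,-95,0,125,0,0,0],[0,-95,0,125,0,0,0],[0,-95,0,125,0,0,0]]
  ]
}}

```text
time_s: 8.82
position: [0.4738, 0.146, 0.1975]
tool_rot: [[0.954, 0.002, 0.3], [-0.3, 0.0, 0.954], [0.002, -1.0, 0.001]]
ft_force: [0.2, 0.4, -0.9]
grip_width: 0.0852
```

```bash
python3 look.py 6
python3 - <<'E'
from rig import get_image
import cv2
i=get_image("top")["img"];cv2.imwrite("pics/top6.png",cv2.resize(i[150:270,260:420,::-1],None,fx=5,fy=5,interpolation=cv2.INTER_CUBIC))
E
```

```text
[0.4738 0.146  0.1975] [ 0.2  0.4 -0.9] 0.0852206967068525 8.8167
```

View pics/side6.png

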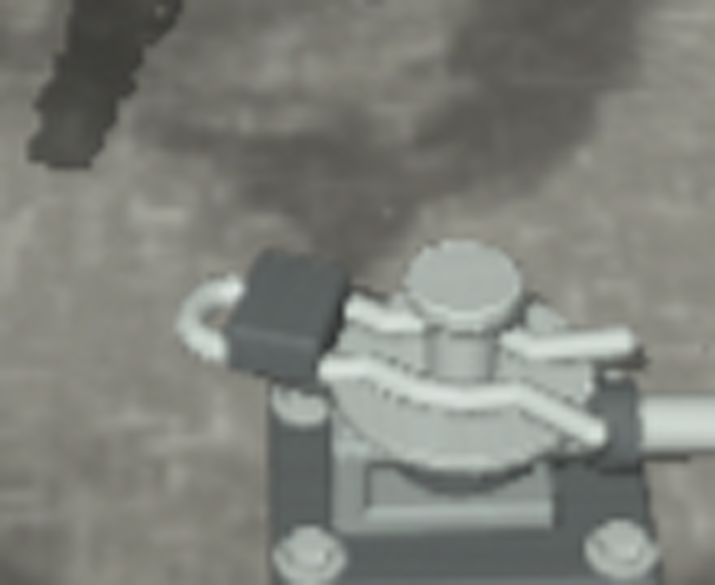

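View pics/top6.png

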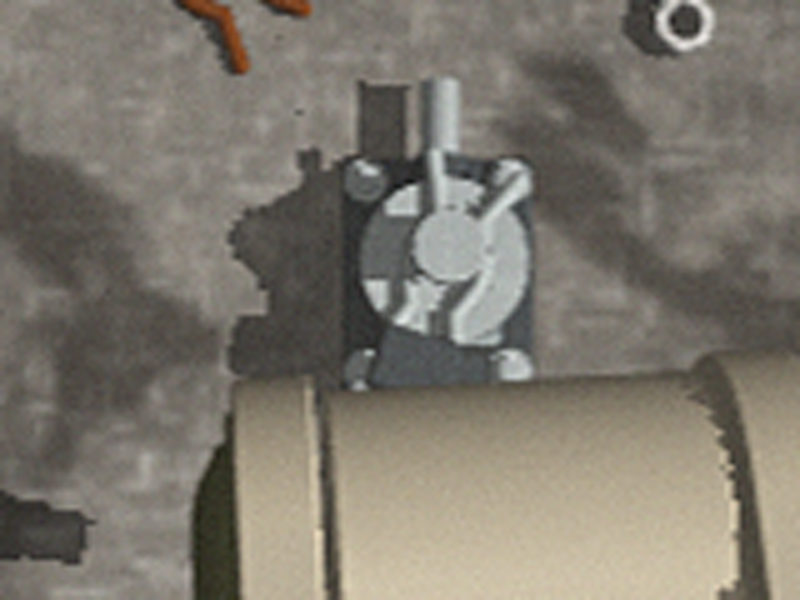

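Run:
```python
from h import *
a=pickle.load(open("v5.pkl","rb"))["side"]["img"];b=pickle.load(open("v6.pkl","rb"))["side"]["img"]
c=[cv2.resize(i[252:290,300:385,::-1],None,fx=7.5,fy=7.5,interpolation=cv2.INTER_CUBIC) for i in(a,b)]
cv2.imwrite("pics/cmp.png",np.vstack(c))
```

```text
(no output)
```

View pics/cmp.png

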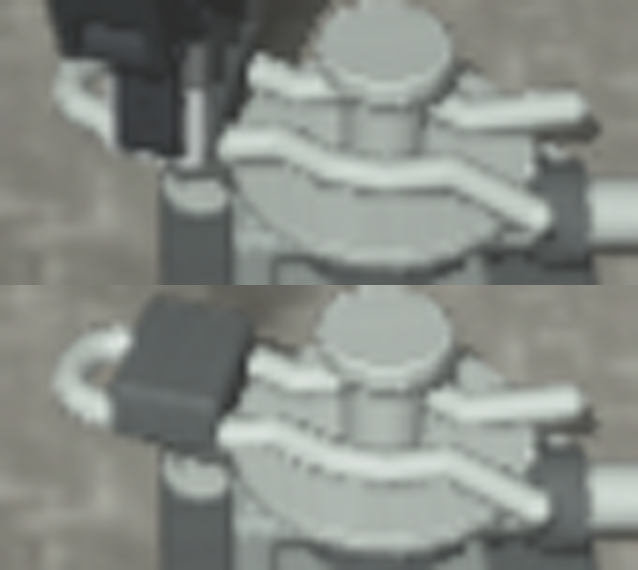

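The clip lies level on the washer with the shank between the bulges and the sleeve, and its parts dropped evenly from before to after release. The gripper is clear, so I'm handing in.

```bash
python3 -c "
from rig import env
s=env.observe();print(s['time_s'],s['ft_force'],s['grip_width']);print(env.close_job())"
```

```text
8.9167 [ 0.78997168 -0.88590455  0.57221143] 0.08549716379494952
the job is handed in; nothing more can be done
None
```

The big grey clip is on the pin, and I handed the job in at 8.9 s. I gripped it by its sleeve, brought it level under the button head and pushed it sideways until the shank sat in the round pocket. I then lowered it about 3 mm to the washer, let go and backed the arm away.

**Last checks:**
- **Fit:** before release, the leg tips measured about 41 mm past the pin axis, against 40 mm when centred; the pocket allows 7 mm either way.
- **Lying flat:** side pictures before and after release show all parts of the clip dropping about equally, with the legs under the head.
- **Robot:** the gripper was open, about 12 cm up and clear, with about 1 N at the wrist. The highest force I read was 6.3 N, at the grasp.

**Disagreements:**
- **Pin position:** the top and side views differed by up to about 5 mm across for the pin, though by only about 2 mm for the clip on the table.
- **Snap:** I saw no force peak when it snapped in, because force is only read at the end of each move. That it snapped home rests on the pictures and the measured depth.
- **Other clips:** I never went near the small clip or the brown look-alikes, but took no final picture to confirm the small one.

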